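Feed a sample tube through the split hatch into the loader's funnel

TASK

Load the orange-capped tube into the tube loader: swing the upper half of its split hatch fully open, leaving the lower half bolted, then bring the tube cone end first into the funnel, tilted in line with the sloping chute, and let go so that it slides down to the floor of the well. Leave the upper half standing open for the next tube, leave the other two tubes standing in the rack, and do not shift the beaker or the pink tape roll.

Things in the scene. Friction and masses are not known exactly. Their poses are not given: they have to be found in the camera images.
- loader: Tube loader: grey base 210 x 130 mm, fixed, white inclined head with blue split hatch on a sloping face (156 mm along slope, 120 wide). Origin: worktop level, 5 mm to the -x side of the base's middle; +x away from the operator, y left, z up. The face's outward normal is (-0.5, 0, 0.866) in loader axes, 30 deg from vertical; up the slope is (0.866, 0, 0.5). The chute runs along the inward normal
- funnel_mouth (a point): Where the chute's axis meets the hatch face, under the upper leaf; 185 mm above the worktop. The mouth reaches 20 mm downhill, 40 mm uphill and 38 mm to either side of this point. The downhill wall is straight; the other three funnel walls narrow over 65 mm of depth to a square bore of 40 x 40 mm, which runs on to the well's floor. Axes are those of the loader
- well_floor (a point): Centre of the floor of the well, 180 mm from the mouth along the chute (inward normal). Axes are those of the loader
- hatch (a joint): Angle of the upper hatch leaf (blue, 82 mm along the slope x 96 mm wide, 5 mm thick), hinged along its upper edge: 0 shut on the face, 1.57 rad at its stop, standing square to the face on the uphill side of the mouth. Starts nearly shut. A stiff hinge (about 0.08 N m): it stays where it is left
- hatch_handle (a point): Centre of the upper leaf's black handle: a bar 22 mm in diameter, 30 mm long along the hinge (y), on a thin stem; 29 mm off the leaf's outer surface, 65 mm from the hinge, 18 mm from the leaf's free edge. Moves with the leaf, axes those of the leaf: z out of its outer face, x from free edge to hinge, y along the hinge
- hatch_hinge (a point): Middle of the upper leaf's hinge line (the line runs along y); in the leaf's axes the handle's centre lies at (-65, 0, 32) mm from here. As the leaf opens the handle turns about this line, from the downhill side up and over
- bolt (a joint): Travel of the small steel bolt that holds the lower hatch leaf shut: 0 m is bolted, 0.02 m is drawn. To be left alone
- bolt_knob (a point): Top of the bolt's knob, on the blue lower leaf, 16 mm above the bolt
- rack: White tube rack fixed to the worktop, 190 x 70 mm, top plate 67 mm above the worktop, three holes in a row along its x axis, 55 mm apart (the middle one in the centre). Origin: centre of the underside. A tube stands on the rack's 6 mm thick base plate, with about 3 to 4 mm of play in the holes
- tube_orange: White tube with an orange flush cap, standing in one of the rack's holes: 115 mm long, 31 mm in diameter throughout, narrowing over the lowest 16 mm to an 18 mm flat foot; the cap is the topmost 18 mm. Origin: centre of the foot; z along the tube to the cap. 35 to 70 g
- tube_orange_cap (a point): Middle of the orange cap, on the tube's axis, 107 mm from the foot: a good place to grip
- tube_blue: Same tube with a blue cap; origin at the foot. Stays in the rack
- tube_green: Same tube with a green cap; origin at the foot. Stays in the rack
- beaker: Small clear glass beaker, 50 mm in diameter, 69 mm tall, between loader and rack; origin: centre of the underside
- tape: Roll of pink tape, 52 mm in diameter, 22 mm high, lying flat between loader and rack; origin: centre of the underside

How it is judged:
By the outcome, as a careful person would: the job done as asked, in the order asked, and still so for the second after the job is handed in, with the robot touching nothing.
It also fails if it takes over 59 s, if anything falls off the work surface, if the arm or the gripper's body presses on something with over 40 N, if the wrist force passes 120 N, or if a joint passes its speed limit or range.

ROBOT

A 6-joint arm with a two-finger parallel gripper is mounted at the origin on a cart in front of the work surface, level with it; the furniture and walls round the work are solid. World frame = base frame: x ahead of the robot, y to its left, z up, the work surface at z = 0. Lengths are in m, angles in rad, forces in N, time in s.
With the tool pointing down it reaches from about 0.325 to 1 m from the base axis. Payload 5.1 kg.
Tool frame: the origin (TCP) lies at the very end of the fingers, on their centre line; the grasp point (between the pads) lies 19 mm behind it (manip.grasp_offset is the distance from the TCP to the grasp point, in m); z points along the fingers, x is the direction in which the jaws open and shut, and the axes are right-handed (so a half turn about z gives the same grasp; the last joint's range is limited). The gripper opens to 85 mm and grips with 20 to 120 N. Pads are 22 mm wide; open, the fingers measure 114 mm over their backs; the gripper's body (76 mm by 85 mm) begins 54 mm behind the grasp point. The pads swing forward as they close: fully open they stand 13 mm farther back than shut.
Start: joints at [-0.083, 0.124, 1.65, -0, 1.367, -0.083], TCP at [0.65, -0, 0.231] pointing down, gripper open.
Joint ranges: [-2.61, 2.61], [-1.02, 2.33], [0.03, 2.71], [-1.35, 4.49], [0.32, 2.68], [-2.91, 2.91]. Speed limits (rad/s): [2.57, 2.57, 3.14, 3.14, 3.14, 3.14].

INTERFACE

Orientations are given as a unit quaternion [x, y, z, w].
In Python, from cell import status, imaging, order, manip gives the robot as it stands. The module is installed in compiled form; this text tells all that it offers.
- The arm moves only by the tool drive_tool, never from a script. Its argument "plan" is a list of rows, each a list of 7 numbers: the shift along the tool's x, y, z in units of 200 mm (1.0 is 200 mm), then the turn, a rotation vector about the tool's x, y, z in units of 90 degrees (1.0 is 90 degrees), then the closure, from -1 (fully open) to 1 (shut), so that 0 is half open. In form: [[tx, ty, tz, ax, ay, az, fingers], ...]. A call has 1 to 5 rows; each row shifts and turns the commanded pose from where the row before left it, along the tool's axes as they then stand; what a row does not reach is not made up. A row lasts 1/10 s, in which the tool goes at most 50 mm and 8.59 degrees, less where a joint would pass 70% of its speed; a pose out of reach is approached as far as the arm can. A call with a number of a shift or a turn outside -1 to 1 is refused whole. A call with a gripper value outside its range is refused whole. The fingers move at their own pace and stop on an object; "squeeze" is the grip in N (left out, the last holds). Time passes only in rows, so rows that do not move let the fingers close. It gives the time, the measured TCP pose, the force and the opening at its end, in the units of the state.
- status.get_obs(): the state, without advancing time (a new reading comes with each control period).
- imaging.get_image(name): name is "scene" or "side" or "wrist"; returns a dict with "pixels" (420x560x3 uint8, blue, green, red), "range_z" (420x560 float32, m along the optical axis (not along the pixel's ray), 0 where there is no reading), "camera_matrix" (3x3 intrinsics, pixels), "dist" ([k1, k2, p1, p2, k3] as OpenCV has them; the pictures are not rectified), "rvec" (rotation vector, rad) and "tvec" (3), from world to camera coordinates, as OpenCV has them. Camera axes: x right, y down, z forward; pixel columns grow to the right and rows downward; lengths in m; the calibration is good to about 2 mm. A picture is of the moment at which its call begins.
- order.finish_job(): hands the job in, once; it reports no verdict.
The state is a dict: "clock": time; "qpos": joint angles; "dq": joint speeds; "joint_torque": joint torques, N m; "tcp_pos": TCP position; "eef_rot": TCP orientation; "force": force on the tool from outside, world axes, zero at the start; "moment": the same for the moment, N m; "finger_gap": finger opening in m.
Only numpy, scipy, OpenCV 4.12 (cv2) and the standard library are available. Lean on these libraries where they do the work, as an engineer would, in place of code of your own. Each camera call takes 0.05 s, during which the arm holds its last target. There are 200 camera calls.

## Working session

There is one attempt and no reset: what is moved stays moved. The work goes in short steps, Python scripts to look and compute and a tool call to move; the robot and the scene stay as the last step left them, time stands still between calls to the robot, and variables do not carry over. Pictures are saved under pics/ and viewed, about 8 in all and at most 12, crops included, and the job is handed in when it is done.

Besides the shell and the picture viewer there is one more tool, called after ">>>" as name(argument=value, ...), one argument or row to a line, values as JSON. drive_tool: Moves the arm, as the interface text tells. Shifts and turns lie within -1 to 1; 1 stands for 200 mm of shift or 90 degrees of turn. Its arguments: {"type":"object","properties":{"plan":{"type":"array"},"squeeze":{"type":"number"}},"required":["plan"]}

```bash
mkdir -p pics; cat > h.py <<'E'
import numpy as np, cv2
from scipy.spatial.transform import Rotation as R
from cell import status, imaging, order, manip
def grab(n,f=None):
    d=imaging.get_image(n)
    if f: cv2.imwrite('pics/'+f,d['pixels'])
    np.savez('last_'+n+'.npz',**{k:np.asarray(v) for k,v in d.items()})
    return d
def load(n): return dict(np.load('last_'+n+'.npz'))
def cloud(d):
    h,w=d['range_z'].shape
    u,v=np.meshgrid(np.arange(w),np.arange(h))
    p=cv2.undistortPoints(np.stack([u,v],-1).reshape(-1,1,2).astype(float),d['camera_matrix'],d['dist']).reshape(h,w,2)
    z=d['range_z'][...,None]
    c=np.concatenate([p*z,z],-1)
    Rm=cv2.Rodrigues(np.asarray(d['rvec'],float))[0]
    W=(c-np.asarray(d['tvec']).reshape(3))@Rm
    W[d['range_z']==0]=np.nan
    return W
def proj(d,P): return cv2.projectPoints(np.asarray(P,float).reshape(-1,1,3),np.asarray(d['rvec'],float),np.asarray(d['tvec'],float),d['camera_matrix'],d['dist'])[0].reshape(-1,2)
E
python3 - <<'E'
from h import *
a=[grab(n)for n in('scene','side')]
for n,d in zip(('scene','side'),a):
    cv2.imwrite(f'pics/{n}1.png',cv2.resize(d['pixels'],(784,588)))
print(status.get_obs())
E
```

```text
{'clock': 0.1, 'qpos': array([-8.25893758e-02,  1.24454806e-01,  1.65156097e+00,  2.54574686e-05,
        1.36747226e+00, -8.26120397e-02]), 'dq': array([ 0.0005663 , -0.00118233, -0.00359026,  0.00145095, -0.00063587,
       -0.00055993]), 'joint_torque': array([ 9.10699127e-04, -4.24935150e+01, -3.66653323e+01, -1.21150126e-05,
        3.93052323e-03, -1.30700494e-05]), 'tcp_pos': array([6.49446670e-01, 3.05340882e-05, 2.30152360e-01]), 'eef_rot': array([ 9.99999551e-01,  8.74986603e-06, -9.43432055e-04, -9.06126043e-05]), 'force': array([-0.12294347,  0.23494283, -0.04450105]), 'moment': array([-0.03755573, -0.02642452,  0.0052107 ]), 'finger_gap': 0.08550100972940483}
```

View pics/scene1.png

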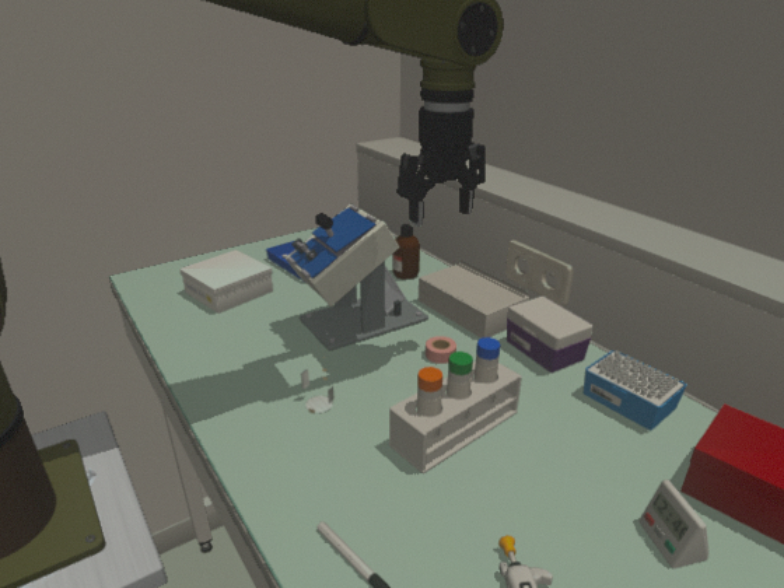

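View pics/side1.png

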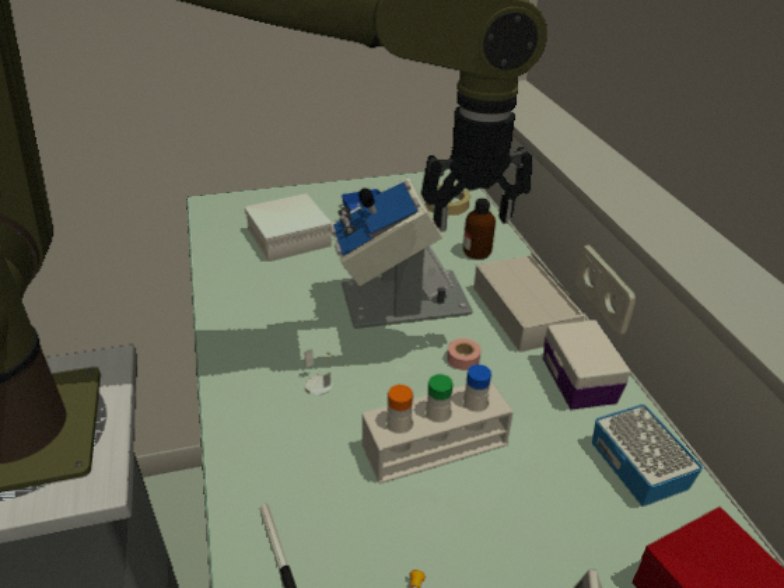

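Both views show the loader at the back left, with the rack in the middle. In scene pixels, the caps are at orange (430,378), green (460,362) and blue (487,348), and the tape is at (440,348). The clear beaker isn't obvious yet. Next I'll measure from depth.

```bash
python3 - <<'E'
from h import *
for n in('scene','side'):
    d=load(n);W=cloud(d);hsv=cv2.cvtColor(d['pixels'],cv2.COLOR_BGR2HSV);H,S,V=[hsv[...,i].astype(int) for i in range(3)]
    print(n, 'cam',-cv2.Rodrigues(d['rvec'])[0].T@d['tvec'].ravel())
    for nm,m in dict(orange=(H>5)&(H<15)&(S>180),green=(H>55)&(H<80)&(S>150),blue=(H>105)&(H<125)&(S>150),pink=((H>170)|(H<8))&(S>60)&(S<150)&(V>120)).items():
        k,l,st,c=cv2.connectedComponentsWithStats(m.astype(np.uint8))
        for i in range(1,k):
            if st[i,4]<60: continue
            P=W[l==i];P=P[~np.isnan(P[:,0])]
            if len(P)<20: continue
            print(nm,c[i].round(),st[i,4],np.median(P,0).round(3),'lo',np.percentile(P,3,axis=0).round(3),'hi',np.percentile(P,97,axis=0).round(3))
            top=P[P[:,2]>np.percentile(P[:,2],97)-.004]
            if st[i,4]<600: print('   top',top.mean(0).round(4),len(top), 'ctr',((top.min(0)+top.max(0))/2).round(4))
            else:
                q=P-np.median(P,0);q=q[:];n_=np.linalg.svd(q-q.mean(0))[2][2] if len(q)<20000 else 0;print('   normal',n_)
c=[cv2.resize(cv2.imread('pics/scene1.png')[y:y+200,x:x+260],None,fx=1.53,fy=1.5*2,interpolation=2) for x,y in[(240,290)]]
a=load('scene')['pixels'][130:290,170:330];b=load('side')['pixels'][120:280,210:370]
cv2.imwrite('pics/c1.png',np.hstack([cv2.resize(a,(400,400),interpolation=2),cv2.resize(b,(400,400),interpolation=2)]))
E
```

```text
scene cam [ 0.13387634 -0.61816596  0.53604198]
orange [307. 267.] 131 [ 0.5   -0.174  0.12 ] lo [ 0.488 -0.186  0.119] hi [ 0.513 -0.161  0.122]
   top [ 0.5005 -0.1735  0.1203] 131 ctr [ 0.5007 -0.1732  0.1202]
green [329. 256.] 95 [ 0.555 -0.167  0.12 ] lo [ 0.544 -0.179  0.119] hi [ 0.566 -0.156  0.122]
   top [ 0.5552 -0.1677  0.1204] 93 ctr [ 0.5556 -0.1678  0.1203]
blue [248. 163.] 450 [0.579 0.151 0.194] lo [0.54  0.121 0.178] hi [0.606 0.202 0.206]
   top [0.6023 0.1584 0.2046] 81 ctr [0.6014 0.1611 0.2046]
blue [201. 178.] 86 [0.612 0.531 0.012] lo [0.586 0.503 0.001] hi [0.639 0.536 0.022]
   top [0.6072 0.5269 0.0205] 20 ctr [0.6058 0.4945 0.0218]
blue [349. 246.] 104 [ 0.609 -0.164  0.121] lo [ 0.597 -0.176  0.119] hi [ 0.622 -0.15   0.122]
   top [ 0.6096 -0.1632  0.1205] 103 ctr [ 0.609  -0.1629  0.1204]
pink [315. 247.] 110 [ 0.652 -0.016  0.021] lo [ 0.632 -0.033  0.019] hi [0.678 0.013 0.023]
   top [ 0.6536 -0.0125  0.0212] 108 ctr [ 0.654  -0.0098  0.0215]
side cam [ 0.32233853 -0.73263467  0.70902801]
orange [343. 166.] 445 [0.781 0.257 0.063] lo [0.762 0.249 0.012] hi [0.806 0.277 0.092]
   top [0.7834 0.2679 0.0903] 48 ctr [0.787  0.2725 0.0912]
orange [286. 284.] 259 [ 0.498 -0.178  0.121] lo [ 0.486 -0.187  0.108] hi [ 0.512 -0.16   0.123]
   top [ 0.4993 -0.1732  0.1212] 179 ctr [ 0.4996 -0.1731  0.1214]
green [314. 276.] 235 [ 0.552 -0.173  0.121] lo [ 0.54  -0.181  0.109] hi [ 0.566 -0.156  0.123]
   top [ 0.5535 -0.1681  0.1213] 164 ctr [ 0.5531 -0.1671  0.1215]
blue [264. 153.] 625 [0.563 0.161 0.178] lo [0.495 0.121 0.003] hi [0.639 0.534 0.205]
   normal [ 0.50333934 -0.40550101 -0.76303239]
blue [342. 269.] 237 [ 0.607 -0.167  0.121] lo [ 0.594 -0.176  0.108] hi [ 0.621 -0.149  0.123]
   top [ 0.6083 -0.1624  0.1212] 161 ctr [ 0.6078 -0.1621  0.1213]
```

View pics/c1.png

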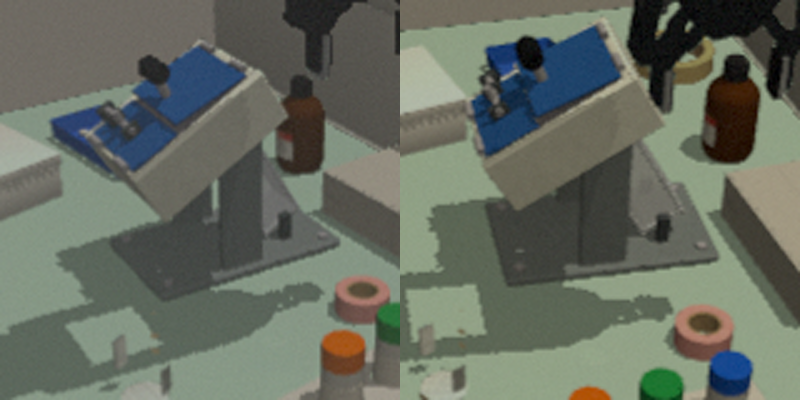

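```bash
python3 - <<'E'
from h import *
def ransac(P,tol=.0025,it=600):
    r=np.random.default_rng(0);best=None
    for _ in range(it):
        a,b,c=P[r.choice(len(P),3,replace=False)];n=np.cross(b-a,c-a);L=np.linalg.norm(n)
        if L<1e-6: continue
        m=abs((P-a)@(n/L))<tol
        if best is None or m.sum()>best.sum(): best=m
    Q=P[best];n=np.linalg.svd(Q-Q.mean(0),full_matrices=False)[2][2];return n*np.sign(n[2]or 1),best
for n in('scene','side'):
    d=load(n);W=cloud(d);hsv=cv2.cvtColor(d['pixels'],cv2.COLOR_BGR2HSV);H,S,V=[hsv[...,i].astype(int) for i in range(3)]
    box=(W[...,0]>.4)&(W[...,0]<.8)&(W[...,1]>.02)&(W[...,1]<.33)
    P=W[box&(H>105)&(H<125)&(S>150)&(W[...,2]>.12)]
    nn,m=ransac(P);Q=P[m];print(n,'leaf',len(P),m.sum(),nn.round(3),'yaw',np.degrees(np.arctan2(-nn[1],-nn[0])).round(1),'tilt',np.degrees(np.arccos(nn[2])).round(1),Q.mean(0).round(3),Q.min(0).round(3),Q.max(0).round(3))
    P=W[box&(S<60)&(V>90)&(W[...,2]>.08)&(W[...,2]<.25)]
    for k in range(2):
        nn,m=ransac(P);Q=P[m];print(' white',len(P),m.sum(),nn.round(3),Q.mean(0).round(3),Q.min(0).round(3),Q.max(0).round(3));P=P[~m]
    P=W[box&(W[...,2]>.003)&(W[...,2]<.03)&(S<70)&(W[...,1]<.3)]
    if len(P): 
        r=cv2.minAreaRect((P[:,:2]*1000).astype(np.float32));print(' base',len(P),r,np.median(P[:,2]))
    m=box&(V<45)&(W[...,2]>.17)&(W[...,2]<.27)
    k,l,st,c=cv2.connectedComponentsWithStats(m.astype(np.uint8))
    for i in range(1,k):
        if st[i,4]>15: Q=W[l==i];print(' black',c[i].round(),st[i,4],Q.mean(0).round(4),Q.min(0).round(3),Q.max(0).round(3))
    if n=='scene':
        for u,v in((228,287),(222,283),(218,270),(236,282),(228,290),(205,262)): print((u,v),W[v,u].round(3),d['pixels'][v,u])
E
```

```text
scene leaf 564 474 [-0.401  0.02   0.916] yaw -2.9 tilt 23.6 [0.575 0.157 0.193] [0.536 0.118 0.176] [0.609 0.21  0.207]
 white 1787 1304 [0.054 0.999 0.002] [0.564 0.107 0.147] [0.486 0.102 0.085] [0.646 0.114 0.21 ]
 white 483 233 [-0.498  0.023  0.867] [0.557 0.145 0.174] [0.486 0.104 0.132] [0.625 0.231 0.211]
 base 2101 ((642.1202392578125, 182.34799194335938), (270.5856018066406, 277.5160827636719), 77.68562316894531) 0.009207070067145095
 black [231. 158.] 76 [0.5363 0.1598 0.2132] [0.528 0.151 0.203] [0.546 0.179 0.221]
(228, 287) [ 0.426 -0.006 -0.001] [150 164 158]
(222, 283) [ 0.422  0.014 -0.001] [132 146 130]
(218, 270) [0.415 0.013 0.036] [111 118 119]
(236, 282) [ 0.433 -0.031  0.026] [79 87 86]
(228, 290) [ 0.421 -0.015 -0.   ] [152 162 156]
(205, 262) [ 0.425  0.104 -0.   ] [133 151 134]
side leaf 570 349 [-0.521  0.014  0.853] yaw -1.5 tilt 31.4 [0.548 0.16  0.175] [0.491 0.116 0.14 ] [0.608 0.218 0.21 ]
 white 2135 1398 [-0.052 -0.999  0.001] [0.564 0.108 0.15 ] [0.486 0.102 0.088] [0.645 0.114 0.212]
 white 737 263 [-0.495  0.025  0.869] [0.566 0.146 0.181] [0.484 0.103 0.133] [0.623 0.231 0.211]
 base 2396 ((591.970703125, 159.39942932128906), (271.3674621582031, 377.8775634765625), 88.7327880859375) 0.009859406790401702
 black [261. 141.] 104 [0.5372 0.1606 0.2148] [0.527 0.15  0.184] [0.562 0.218 0.222]
```

Both cameras agree. The loader yaw is about -3°, the mouth is near (.576,.167,.185), the handle near (.5375,.169,.211) and the hinge near (.611,.166,.208). The beaker is near (.425,-.007). I'll move above the handle and turn the jaws along the bar.

>>> drive_tool(
  plan=[
    [-0.112,-0.169,-0.05,0,0,0,-1],
    [-0.112,-0.169,-0.05,0,0,0,-1],
    [-0.112,-0.169,-0.05,0,0,0,-1],
    [-0.112,-0.169,-0.05,0,0,0,-1],
    [-0.112,-0.169,-0.05,0,0,0,-1],
  ],
)

```text
clock: 0.6
tcp_pos: [0.5367, 0.17, 0.2811]
eef_rot: [1.0, -0.0, -0.0, 0.0]
force: [0.9, 0.3, -0.1]
finger_gap: 0.0852
```

>>> drive_tool(
  plan=[
    [0,0,0,0,0,0.094,-1],
    [0,0,0,0,0,0.094,-1],
    [0,0,0,0,0,0.094,-1],
    [0,0,0,0,0,0.094,-1],
    [0,0,0,0,0,0.094,-1],
  ],
)

```text
clock: 1.1
tcp_pos: [0.5376, 0.169, 0.2807]
eef_rot: [0.932, -0.364, -0.0, 0.0]
force: [-0.4, -0.5, -1.1]
finger_gap: 0.0852
```

>>> drive_tool(
  plan=[
    [0,0,0,0,0,0.094,-1],
    [0,0,0,0,0,0.094,-1],
    [0,0,0,0,0,0.094,-1],
    [0,0,0,0,0,0.094,-1],
    [0,0,0,0,0,0.094,-1],
  ],
)

```text
clock: 1.6
tcp_pos: [0.5377, 0.1689, 0.2807]
eef_rot: [0.738, -0.675, -0.0, 0.0]
force: [-0.2, -0.1, 0.3]
finger_gap: 0.0855
```

>>> drive_tool(
  plan=[
    [0,0,0,0,0,0.094,-1],
    [0,0,0,0,0,0,-1],
    [0,0,0,0,0,0,-1],
  ],
)

```text
clock: 1.9
tcp_pos: [0.5378, 0.1689, 0.2809]
eef_rot: [-0.689, 0.725, 0.0, -0.0]
force: [-0.6, 0.0, -0.8]
finger_gap: 0.0856
```

```bash
python3 - <<'E'
from h import *
d=grab('wrist','w1.png');o=status.get_obs();print(o['clock'],o['tcp_pos'],R.from_quat(o['eef_rot']).as_matrix().round(3),o['qpos'].round(2))
W=cloud(d);
V=d['pixels'].max(-1)
for p in [(.5375,.169,.211),(.5375,.169,.222),(.611,.166,.208),(.5755,.167,.185)]: print(p,proj(d,p))
s=grab('scene')
E
```

```text
1.95 [0.53784613 0.16894718 0.28100216] [[-0.051 -0.999 -0.001]
 [-0.999  0.051 -0.   ]
 [ 0.     0.001 -1.   ]] [ 0.21 -0.09  1.79 -0.    1.45  1.83]
(0.5375, 0.169, 0.211) [[285.22674857 227.30798007]]
(0.5375, 0.169, 0.222) [[285.11703414 232.6948852 ]]
(0.611, 0.166, 0.208) [[283.77095028 107.91207088]]
(0.5755, 0.167, 0.185) [[285.44485868 163.03684802]]
```

View pics/w1.png

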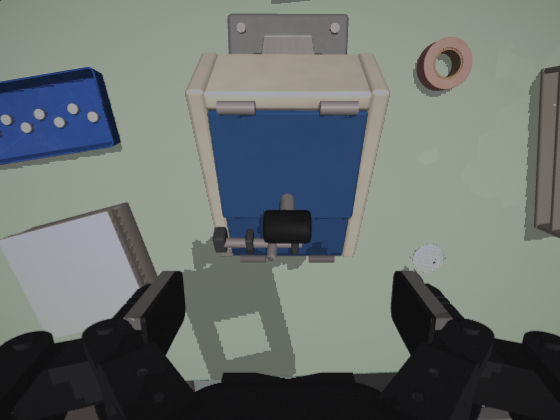

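The wrist view shows the handle at (288,227), where (285,227) was predicted, and the hinge barrels at v=107, as predicted. The bolt knob is at (221,240), near where the left finger will come down, so I'm checking clearance.

```bash
python3 - <<'E'
from h import *
d=load('wrist');W=cloud(d)
for u,v in ((220,232),(221,240),(221,246),(250,240),(250,248),(235,242),(295,245),(288,227),(268,227),(308,227),(288,212),(288,236),(270,218),(428,258)): print((u,v),W[v,u].round(4))
E
```

```text
(220, 232) [0.5209 0.222  0.1623]
(221, 240) [0.5161 0.2207 0.1678]
(221, 246) [0.5102 0.2218 0.1652]
(250, 240) [0.5155 0.1978 0.1694]
(250, 248) [0.5078 0.1988 0.1664]
(235, 242) [0.5126 0.2106 0.1641]
(295, 245) [0.509  0.1631 0.1678]
(288, 227) [0.541  0.167  0.2219]
(268, 227) [0.5416 0.1793 0.2216]
(308, 227) [0.5404 0.1548 0.2219]
(288, 212) [0.5483 0.1667 0.2137]
(288, 236) [0.5351 0.1674 0.2214]
(270, 218) [0.5464 0.1779 0.2185]
(428, 258) [ 0.4201 -0.0106  0.0015]
```

Bolt parts top out at z≈.168, well below the fingertips at .194. Descending and gripping the bar ends.

>>> drive_tool(
  plan=[
    [0.01,-0.005,0.145,0,0,0,-0.4],
    [0,0,0.145,0,0,0,-0.4],
    [0,0,0.145,0,0,0,-0.4],
    [0,0,0,0,0,0,-0.4],
  ],
  squeeze=25,
)

```text
clock: 2.4
tcp_pos: [0.5359, 0.1663, 0.1891]
eef_rot: [-0.688, 0.725, 0.002, -0.004]
force: [-0.7, -0.3, 0.2]
finger_gap: 0.0599
```

>>> drive_tool(
  plan=[
    [0,0,0,0,0,0,1],
    [0,0,0,0,0,0,1],
    [0,0,0,0,0,0,1],
    [0,0,0,0,0,0,1],
    [0,0,0,0,0,0,1],
  ],
  squeeze=25,
)

```text
clock: 2.9
tcp_pos: [0.54, 0.1691, 0.1969]
eef_rot: [-0.688, 0.726, 0.0, 0.003]
force: [0.7, 7.6, -1.9]
finger_gap: 0.0293
```

>>> drive_tool(
  plan=[
    [0,-0.006,-0.0525,0,0,0,1],
    [0,-0.0135,-0.051,0,0,0,1],
    [0,-0.021,-0.0485,0,0,0,1],
    [0,-0.028,-0.045,0,0,0,1],
    [0,-0.034,-0.0405,0,0,0,1],
  ],
)

```text
clock: 3.4
tcp_pos: [0.559, 0.1681, 0.2426]
eef_rot: [-0.688, 0.725, 0.002, 0.001]
force: [0.6, 8.1, -6.5]
finger_gap: 0.0293
```

>>> drive_tool(
  plan=[
    [0,-0.0395,-0.035,0,0,0,1],
    [0,-0.044,-0.0285,0,0,0,1],
    [0,-0.048,-0.022,0,0,0,1],
    [0,0,0,0,0,0,1],
  ],
)

```text
clock: 3.8
tcp_pos: [0.5862, 0.1667, 0.2608]
eef_rot: [-0.688, 0.725, 0.001, 0.002]
force: [0.1, 6.4, -2.1]
finger_gap: 0.0298
```

>>> drive_tool(
  plan=[
    [0,-0.0505,-0.0145,0,0,0,1],
    [0,-0.052,-0.007,0,0,0,1],
    [0,-0.02,0,0,0,0,1],
    [0,0,0,0,0,0,1],
  ],
)

```text
clock: 4.2
tcp_pos: [0.6105, 0.1654, 0.2657]
eef_rot: [-0.688, 0.725, 0.001, 0.002]
force: [-1.1, 6.3, 0.4]
finger_gap: 0.0293
```

```bash
python3 - <<'E'
from h import *
a=grab('side');b=grab('scene')
cv2.imwrite('pics/s2.png',np.hstack([cv2.resize(a['pixels'][70:270,210:370],(400,500),interpolation=2),cv2.resize(b['pixels'][70:270,180:340],(400,500),interpolation=2)]))
print(status.get_obs()['force'],status.get_obs()['tcp_pos'])
E
```

```text
[-1.29651628  6.54469934 -0.74055155] [0.61039479 0.16545035 0.26569556]
```

View pics/s2.png

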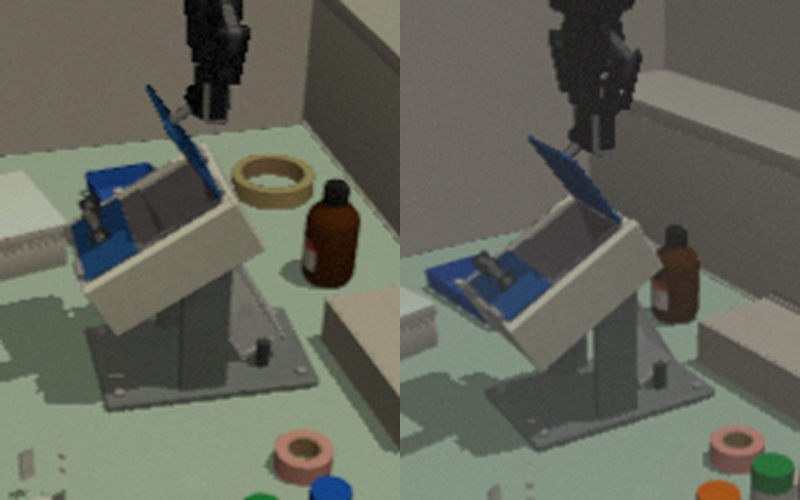

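The upper leaf now stands about square to the face and the lower half is still shut. I'll push a bit more to feel the stop.

>>> drive_tool(
  plan=[
    [0,-0.02,0,0,0,0,1],
    [0,-0.02,0.005,0,0,0,1],
    [0,0,0,0,0,0,1],
  ],
)

```text
clock: 4.6
tcp_pos: [0.6177, 0.1651, 0.2656]
eef_rot: [-0.688, 0.725, 0.002, 0.002]
force: [-4.3, 6.5, 3.3]
finger_gap: 0.0294
```

```bash
python3 - <<'E'
from h import *
for n in('side','scene'):
    d=grab(n);W=cloud(d);hsv=cv2.cvtColor(d['pixels'],cv2.COLOR_BGR2HSV)
    m=(hsv[...,0]>105)&(hsv[...,0]<125)&(hsv[...,1]>120)&(W[...,2]>.19)&(W[...,1]>.1)&(W[...,1]<.24)&(W[...,0]>.54)&(W[...,0]<.66)
    P=W[m]; 
    for _ in range(4):
        c=P.mean(0);nn=np.linalg.svd(P-c,full_matrices=False)[2][2];P=P[abs((P-c)@nn)<.004]
    print(n,len(P),nn.round(3),c.round(3),'leaf angle from face', np.degrees(np.arccos(min(1,abs(nn@np.array([.866*.9986,-.866*.052,.5]))))).round(1),P.max(0).round(3),P.min(0).round(3))
print(status.get_obs()['force'],status.get_obs()['tcp_pos'])
E
```

```text
side 11 [-0.982 -0.166  0.087] [0.59  0.143 0.303] leaf angle from face 37.0 [0.603 0.196 0.417] [0.579 0.104 0.243]
scene 35 [ 0.867 -0.032  0.498] [0.581 0.127 0.256] leaf angle from face 1.0 [0.605 0.187 0.279] [0.567 0.117 0.213]
[-5.5809614   6.05018117  3.43320705] [0.61767001 0.16507438 0.2656559 ]
```

>>> drive_tool(
  plan=[
    [0,-0.025,0.006,0,0,0,1],
    [0,0,0,0,0,0,1],
  ],
)

```text
clock: 4.9
tcp_pos: [0.6184, 0.1651, 0.2652]
eef_rot: [-0.689, 0.725, 0.005, -0.003]
force: [-23.8, 4.3, 12.0]
finger_gap: 0.0293
```

That is the firm stop: 24 N with no further motion. Relieve the force, release, lift, and travel to above the orange tube.

>>> drive_tool(
  plan=[
    [0,0.028,-0.006,0,0,0,1],
    [0,0,0,0,0,0,-0.4],
    [0,0,0,0,0,0,-0.4],
    [0,0,0,0,0,0,-0.4],
    [0,0,0,0,0,0,-0.4],
  ],
)

```text
clock: 5.4
tcp_pos: [0.6179, 0.1624, 0.2626]
eef_rot: [-0.688, 0.726, -0.0, 0.0]
force: [0.0, 0.6, -0.7]
finger_gap: 0.0594
```

>>> drive_tool(
  plan=[
    [0,-0.02,-0.1,0,0,0,-0.4],
    [0,-0.02,-0.2,0,0,0,-0.4],
    [0,0,-0.2,0,0,0,-0.4],
    [0.215,0.063,0,0,0,0,-0.4],
    [0.215,0.063,0,0,0,0,-0.4],
  ],
)

```text
clock: 5.9
tcp_pos: [0.5963, 0.0773, 0.3646]
eef_rot: [-0.689, 0.725, -0.001, 0.001]
force: [0.0, -0.0, -0.8]
finger_gap: 0.0595
```

>>> drive_tool(
  plan=[
    [0.215,0.063,0,0,0,0,-0.4],
    [0.215,0.063,0,0,0,0,-0.4],
    [0.215,0.063,0,0,0,0,-0.4],
    [0.215,0.063,0,0,0,0,-0.4],
    [0.215,0.063,0,0,0,0,-0.4],
  ],
)

```text
clock: 6.4
tcp_pos: [0.5205, -0.1354, 0.3624]
eef_rot: [-0.688, 0.726, -0.0, 0.0]
force: [0.2, 0.9, -0.6]
finger_gap: 0.0599
```

>>> drive_tool(
  plan=[
    [0.215,0.063,0,0,0,0,-0.4],
    [0,0,0.2,0,0,0,-0.4],
    [0,0,0.2,0,0,0,-0.4],
    [0,0,0.2,0,0,0,-0.4],
    [0,0,0,0,0,0,-0.4],
  ],
)

```text
clock: 6.9
tcp_pos: [0.5029, -0.1748, 0.2352]
eef_rot: [-0.688, 0.726, 0.006, -0.002]
force: [-0.5, 0.3, -0.1]
finger_gap: 0.0599
```

```bash
python3 - <<'E'
from h import *
d=grab('wrist','w2.png');o=status.get_obs();print(o['clock'],o['tcp_pos'],R.from_quat(o['eef_rot']).as_matrix().round(3))
W=cloud(d);hsv=cv2.cvtColor(d['pixels'],cv2.COLOR_BGR2HSV)
m=(hsv[...,0]>5)&(hsv[...,0]<16)&(hsv[...,1]>170)&(W[...,2]>.1)&(W[...,2]<.14)
P=W[m];print(m.sum(),((P.min(0)+P.max(0))/2).round(4),P.min(0),P.max(0),np.argwhere(m).mean(0))
print(proj(d,(.5,-.1735,.121)))
E
```

```text
6.95 [ 0.50476938 -0.17539059  0.23927008] [[-0.054 -0.999 -0.006]
 [-0.999  0.054  0.003]
 [-0.002  0.006 -1.   ]]
1287 [ 0.4997 -0.1727  0.1166] [ 0.48482208 -0.18736555  0.10775877] [ 0.51459055 -0.15799526  0.12545751] [210.99145299 283.91219891]
[[284.93576005 211.71439609]]
```

View pics/w2.png

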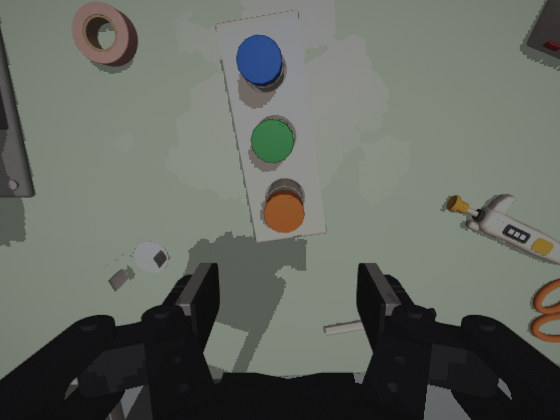

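The orange cap is at (284,212), where it was predicted, and the path down is clear. Descend and grip.

>>> drive_tool(
  plan=[
    [-0.011,0.025,0.18,0,0,0,-0.4],
    [0,0,0.18,0,0,0,-0.4],
    [0,0,0.18,0,0,0,-0.4],
    [0,0,0.18,0,0,0,-0.4],
    [0,0,0,0,0,0,-0.4],
  ],
)

```text
clock: 7.45
tcp_pos: [0.4999, -0.1726, 0.0958]
eef_rot: [-0.688, 0.726, 0.003, -0.001]
force: [-0.8, -0.1, -0.9]
finger_gap: 0.06
```

>>> drive_tool(
  plan=[
    [0,0,0,0,0,0,1],
    [0,0,0,0,0,0,1],
    [0,0,0,0,0,0,1],
    [0,0,0,0,0,0,1],
    [0,0,0,0,0,0,1],
  ],
  squeeze=35,
)

```text
clock: 7.95
tcp_pos: [0.5041, -0.1743, 0.1023]
eef_rot: [-0.688, 0.726, -0.003, 0.001]
force: [-0.6, 0.4, 7.1]
finger_gap: 0.0294
```

```bash
python3 - <<'E'
from h import *
o=status.get_obs();print(o['clock'],o['tcp_pos'],R.from_quat(o['eef_rot']).as_matrix().round(3),o['qpos'].round(2),o['finger_gap'],o['force'])
E
```

```text
7.95 [ 0.50413278 -0.17434001  0.10230831] [[-0.053 -0.999  0.006]
 [-0.999  0.053 -0.002]
 [ 0.002 -0.006 -1.   ]] [-0.43 -0.02  2.03  0.    1.13  1.19] 0.029423570307082203 [-0.58367109  0.4091332   7.11773912]
```

>>> drive_tool(
  plan=[
    [0,0,-0.1,0,0,0,1],
    [0,0,-0.15,0,0,0,1],
    [0,0,-0.15,0,0,0,1],
    [0,0,-0.15,0,0,0,1],
    [0,0,-0.2,0,0,0,1],
  ],
)

```text
clock: 8.45
tcp_pos: [0.501, -0.1732, 0.2496]
eef_rot: [-0.688, 0.726, 0.0, -0.0]
force: [0.1, 0.5, -0.3]
finger_gap: 0.0294
```

>>> drive_tool(
  plan=[
    [0,0,-0.2,0,0,0,1],
    [0,0,-0.2,0,0,0,1],
    [0,0,-0.2,0,0,0,1],
    [0,0,0,0,0,0,1],
    [0,0,0,0,0,0,1],
  ],
)

```text
clock: 8.95
tcp_pos: [0.502, -0.1736, 0.3711]
eef_rot: [-0.688, 0.726, -0.002, 0.001]
force: [0.4, -0.1, -0.7]
finger_gap: 0.0293
```

```bash
python3 - <<'E'
from h import *
b=grab('side','s3.png');o=status.get_obs();print(o['clock'],o['tcp_pos'],R.from_quat(o['eef_rot']).as_matrix().round(3),o['finger_gap'],o['force'])
E
```

```text
9.0 [ 0.50145771 -0.17334251  0.36885013] [[-0.053 -0.999  0.001]
 [-0.999  0.053 -0.001]
 [ 0.001 -0.001 -1.   ]] 0.029301789804988026 [-0.60298056 -0.10352863 -0.07893636]
```

View pics/s3.png

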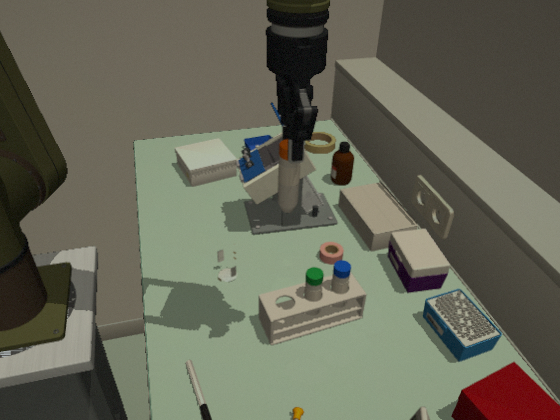

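The tube is held upright and the other two tubes are undisturbed. I'll carry it over to a point in front of the chute axis, then tilt 30° with the foot forward.

>>> drive_tool(
  plan=[
    [-0.214,0.0405,0,0,0,0,1],
    [-0.214,0.0405,0,0,0,0,1],
    [-0.214,0.0405,0,0,0,0,1],
    [-0.214,0.0405,0,0,0,0,1],
    [-0.214,0.0405,0,0,0,0,1],
  ],
)

```text
clock: 9.5
tcp_pos: [0.4713, 0.044, 0.3662]
eef_rot: [-0.688, 0.726, 0.001, -0.001]
force: [0.6, -0.4, -0.1]
finger_gap: 0.0292
```

>>> drive_tool(
  plan=[
    [-0.214,0.0405,0,0,0,0,1],
    [-0.214,0.0405,0,0,0,0,1],
    [-0.214,0.0405,0,0,0,0,1],
    [0,0,0,0,0,0,1],
  ],
)

```text
clock: 9.9
tcp_pos: [0.4533, 0.1757, 0.3661]
eef_rot: [-0.69, 0.723, 0.001, -0.001]
force: [0.4, 0.1, -0.9]
finger_gap: 0.0297
```

>>> drive_tool(
  plan=[
    [0,0,0,0.0833,0,0,1],
    [0,0,0,0.0833,0,0,1],
    [0,0,0,0.0833,0,0,1],
    [0,0,0,0.0833,0,0,1],
    [0,0,0,0,0,0,1],
  ],
)

```text
clock: 10.4
tcp_pos: [0.4525, 0.1713, 0.3641]
eef_rot: [-0.665, 0.701, -0.187, 0.176]
force: [-0.4, 0.0, -0.4]
finger_gap: 0.0294
```

```bash
cat > look.py <<'E'
from h import *
import sys
X=np.array([.9986,-.052,0]);Y=np.array([.052,.9986,0]);Z=np.array([0,0,1.])
M=np.array([.5755,.167,.185]);a=.5*X-.866*Z;u=.866*X+.5*Z
o=status.get_obs();T=o['tcp_pos'];Rm=R.from_quat(o['eef_rot']).as_matrix()
print(o['clock'],T,o['qpos'].round(2),o['finger_gap'],o['force'].round(1))
print('zdir err x,y(tool) deg',np.degrees(Rm.T@np.cross(Rm[:,2],a)).round(2))
e=M-T;t=e@a;off=e-t*a;print('dist mouth along a %.4f'%t,'offset u %.4f Y %.4f'%(off@u,off@Y),'in tool',(Rm.T@e).round(4))
q=[M+u*i+Y*j for i,j in((-.02,-.038),(-.02,.038),(.04,.038),(.04,-.038))]
ims=[]
for n,(x,y) in(('side',(200,60)),('scene',(180,60))):
    d=grab(n);im=cv2.resize(d['pixels'][y:y+200,x:x+160],(400,500),interpolation=2)
    s=lambda P:(np.round((proj(d,P)-[x,y])*2.5)).astype(int)
    cv2.polylines(im,[s(q)],True,(0,255,255),1);cv2.polylines(im,[s([M-a*.2,M])],False,(0,0,255),1)
    cv2.polylines(im,[s([T,T+Rm[:,2]*.092])],False,(0,255,0),1)
    ims.append(im)
cv2.imwrite('pics/'+sys.argv[1],np.hstack(ims))
E
python3 look.py s4.png
```

```text
10.4 [0.45253254 0.1712627  0.36409176] [ 0.37 -0.6   2.09 -0.22  1.18  2.03] 0.029381926521091884 [-0.4  0.  -0.4]
zdir err x,y(tool) deg [ 0.24 -0.13  0.  ]
dist mouth along a 0.2166 offset u 0.0170 Y 0.0021 in tool [-0.0026 -0.0179  0.2165]
```

View pics/s4.png

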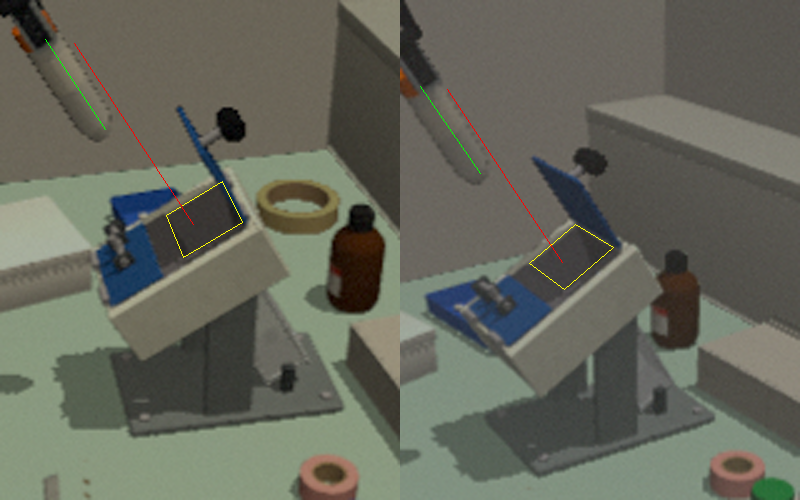

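The leaf stands open and the tube is tilted parallel to the chute. The dark region reaches farther downhill than my mouth rectangle (yellow), so I'm checking with depth along the slope.

```bash
python3 - <<'E'
from h import *
X=np.array([.9986,-.052,0]);Y=np.array([.052,.9986,0]);Z=np.array([0,0,1.])
M=np.array([.5755,.167,.185]);a=.5*X-.866*Z;u=.866*X+.5*Z
ims=[]
for n,(x,y,w,h) in(('side',(225,110,100,80)),('scene',(205,130,100,80))):
    d=load(n);W=cloud(d)-M;L=np.stack([W@u,W@Y,W@a],-1)*1000
    for yy in(-25,-10,0,10,25):
        pts=[M+u*s+Y*yy/1000 for s in np.arange(-.07,.061,.005)]
        px=np.round(proj(d,pts)).astype(int)
        print(n,yy,[tuple(L[v,c].round().astype(int)) for c,v in px])
    ims.append(cv2.resize(d['pixels'][y:y+h,x:x+w],(400*2,640)[:2] if 0 else (400,320),interpolation=cv2.INTER_CUBIC))
im=np.hstack(ims);cv2.imwrite('pics/c5.png',np.clip(im.astype(int)*2,0,255).astype(np.uint8))
E
```

```text
side -25 [(np.int64(-68), np.int64(-30), np.int64(-4)), (np.int64(-63), np.int64(-34), np.int64(-6)), (np.int64(-58), np.int64(-31), np.int64(-3)), (np.int64(-53), np.int64(-31), np.int64(-3)), (np.int64(-50), np.int64(-32), np.int64(-5)), (np.int64(-45), np.int64(-31), np.int64(-4)), (np.int64(-41), np.int64(-18), np.int64(3)), (np.int64(-35), np.int64(-23), np.int64(0)), (np.int64(-31), np.int64(-22), np.int64(2)), (np.int64(-25), np.int64(-25), np.int64(0)), (np.int64(-22), np.int64(-9), np.int64(10)), (np.int64(-21), np.int64(29), np.int64(35)), (np.int64(-15), np.int64(31), np.int64(34)), (np.int64(-10), np.int64(30), np.int64(34)), (np.int64(-5), np.int64(31), np.int64(35)), (np.int64(1), np.int64(30), np.int64(35)), (np.int64(6), np.int64(31), np.int64(36)), (np.int64(11), np.int64(28), np.int64(35)), (np.int64(18), np.int64(28), np.int64(33)), (np.int64(23), np.int64(28), np.int64(33)), (np.int64(26), np.int64(26), np.int64(31)), (np.int64(32), np.int64(4), np.int64(18)), (np.int64(40), np.int64(-46), np.int64(-13)), (np.int64(44), np.int64(-39), np.int64(-8)), (np.int64(50),
[... 10423 characters left out ...]
), np.int64(37), np.int64(7)), (np.int64(-4), np.int64(37), np.int64(7)), (np.int64(2), np.int64(36), np.int64(8)), (np.int64(8), np.int64(36), np.int64(7)), (np.int64(12), np.int64(37), np.int64(7)), (np.int64(18), np.int64(36), np.int64(8)), (np.int64(23), np.int64(37), np.int64(6)), (np.int64(29), np.int64(39), np.int64(9)), (np.int64(31), np.int64(35), np.int64(6)), (np.int64(39), np.int64(37), np.int64(6)), (np.int64(40), np.int64(28), np.int64(1)), (np.int64(39), np.int64(4), np.int64(-13)), (np.int64(40), np.int64(-7), np.int64(-19)), (np.int64(40), np.int64(-32), np.int64(-35)), (np.int64(41), np.int64(-41), np.int64(-41))]<stdin>:10: RuntimeWarning: invalid value encountered in cast
```

View pics/c5.png

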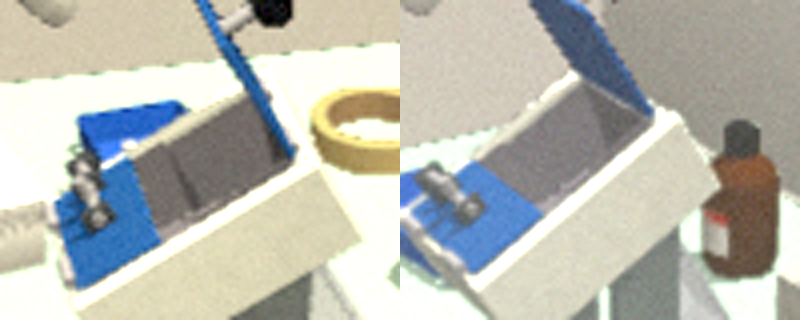

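M checks out: the downhill lip is at -21 mm, the uphill edge at +40 and the left wall at about +38. The grey strip below is just the face. Next check is how the tube sits in the hand, since its image looked a few mm off the tool axis.

```bash
python3 - <<'E'
from h import *
from scipy.optimize import least_squares
o=status.get_obs();T=o['tcp_pos'];Rm=R.from_quat(o['eef_rot']).as_matrix()
A=[]
for n in('side','scene'):
    d=load(n);L=((cloud(d)-T)@Rm).reshape(-1,3)
    k=(np.hypot(L[:,0],L[:,1])<.03)&(L[:,2]>.005)&(L[:,2]<.12);P=L[k]
    print(n,len(P),'zmax',np.percentile(P[:,2],[90,98,100]).round(4))
    Q=P[P[:,2]<.07]
    f=lambda p,Q:np.hypot(Q[:,0]-p[0]-p[2]*Q[:,2],Q[:,1]-p[1]-p[3]*Q[:,2])-.0155
    r=least_squares(f,[0,0,0,0],loss='soft_l1',f_scale=.002,args=(Q,));print(' axis xy0',r.x[:2].round(4),'slopes deg',np.degrees(r.x[2:]).round(1),'rms',np.std(r.fun).round(4));A.append(Q)
r=least_squares(f,[0,0,0,0],loss='soft_l1',f_scale=.002,args=(np.vstack(A),));print(r.x.round(4))
E
```

```text
side 605 zmax [0.0803 0.0919 0.0967]
 axis xy0 [0.0005 0.0066] slopes deg [-1.9  0.4] rms 0.0013
scene 565 zmax [0.0811 0.0927 0.0966]
 axis xy0 [0.0009 0.0042] slopes deg [-2.7  0.1] rms 0.0012
[ 0.0006  0.0055 -0.0387  0.0054]
```

The tube sits about 5 mm to the tool's +y side, with the foot about 95 mm past the TCP. Compensate for that, align on the axis, and advance partway.

>>> drive_tool(
  plan=[
    [-0.003,-0.117,0,0,0,0,1],
    [0,0,0.15,0,0,0,1],
    [0,0,0.15,0,0,0,1],
    [0,0,0.15,0,0,0,1],
    [0,0,0,0,0,0,1],
  ],
)

```text
clock: 11.0
tcp_pos: [0.5203, 0.1675, 0.2961]
eef_rot: [-0.665, 0.703, -0.185, 0.173]
force: [1.2, 0.2, -1.3]
finger_gap: 0.0295
```

```bash
sed -i 's/T,T+Rm\[:,2\]\*.092/T+Rm@[0,.0055,0],T+Rm@[-.002,.006,.095]/' look.py; python3 look.py s6.png
```

```text
11.0 [0.52033253 0.16753272 0.29609864] [ 0.3  -0.42  2.09 -0.21  1.    2.  ] 0.02951120068395485 [ 1.2  0.2 -1.3]
zdir err x,y(tool) deg [ 0.63 -0.29  0.  ]
dist mouth along a 0.1238 offset u -0.0078 Y 0.0023 in tool [-0.003   0.0065  0.1238]
```

View pics/s6.png

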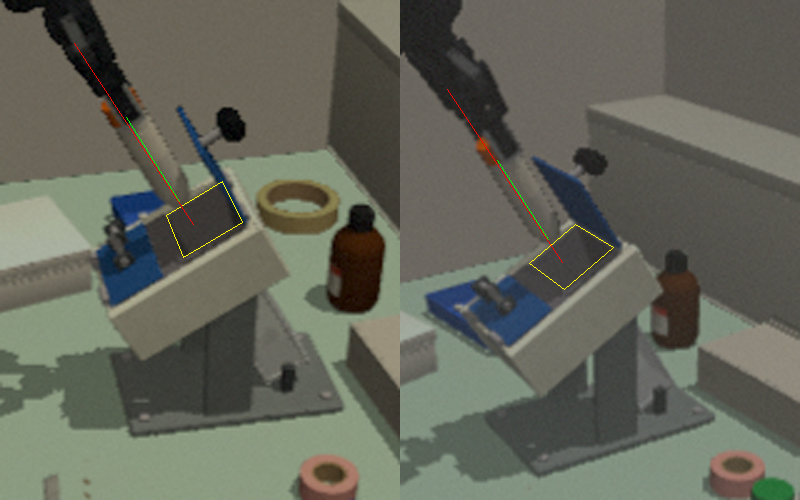

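Tube and chute axes coincide in both views. Advancing slowly in two stages while watching the force.

>>> drive_tool(
  plan=[
    [0,0,0.1,0,0,0,1],
    [0,0,0.1,0,0,0,1],
    [0,0,0.1,0,0,0,1],
    [0,0,0,0,0,0,1],
  ],
)

```text
clock: 11.5
tcp_pos: [0.5503, 0.1672, 0.2493]
eef_rot: [-0.665, 0.701, -0.187, 0.177]
force: [-0.3, -0.4, -1.1]
finger_gap: 0.0296
```

>>> drive_tool(
  plan=[
    [0,0,0.07,0,0,0,1],
    [0,0,0.07,0,0,0,1],
    [0,0,0.05,0,0,0,1],
    [0,0,0,0,0,0,1],
  ],
)

```text
clock: 11.9
tcp_pos: [0.5688, 0.1662, 0.215]
eef_rot: [-0.665, 0.701, -0.187, 0.177]
force: [0.5, -0.2, 0.0]
finger_gap: 0.0296
```

```bash
python3 look.py s7.png
```

```text
11.9 [0.56883222 0.16616785 0.2149601 ] [ 0.27 -0.26  2.1  -0.22  0.81  2.  ] 0.02961176148008072 [ 0.5 -0.2  0. ]
zdir err x,y(tool) deg [ 0.19 -0.1  -0.  ]
dist mouth along a 0.0293 offset u -0.0093 Y 0.0012 in tool [-0.0012  0.0092  0.0293]
```

No contact forces. Nudge 3 mm downhill, advance 6 mm more, then release.

>>> drive_tool(
  plan=[
    [0,0.015,0.03,0,0,0,1],
    [0,0,0,0,0,0,1],
  ],
)

```text
clock: 12.2
tcp_pos: [0.5692, 0.1664, 0.2096]
eef_rot: [-0.665, 0.701, -0.188, 0.178]
force: [-0.4, 1.2, -0.8]
finger_gap: 0.0293
```

>>> drive_tool(
  plan=[
    [0,0,0,0,0,0,-0.5],
    [0,0,0,0,0,0,-0.5],
    [0,0,0,0,0,0,-0.5],
    [0,0,0,0,0,0,-0.5],
    [0,0,0,0,0,0,-0.5],
  ],
)

```text
clock: 12.7
tcp_pos: [0.5697, 0.1665, 0.2106]
eef_rot: [-0.665, 0.701, -0.188, 0.178]
force: [0.6, -0.4, -1.1]
finger_gap: 0.0639
```

>>> drive_tool(
  plan=[
    [0,0,-0.15,0,0,0,-0.5],
    [0,0,-0.2,0,0,0,-0.5],
    [0,0,-0.2,0,0,0,-0.5],
    [0,0,-0.2,0,0,0,-0.5],
    [0,0,0,0,0,0,-0.5],
  ],
)

```text
clock: 13.2
tcp_pos: [0.4955, 0.1714, 0.3488]
eef_rot: [-0.663, 0.7, -0.19, 0.184]
force: [0.5, 0.1, 0.1]
finger_gap: 0.0642
```

```bash
python3 - <<'E'
from h import *
exec(open('look.py').read().split('o=status')[0].split('import sys')[1])
w=grab('wrist','w8.png')
W=cloud(w);hsv=cv2.cvtColor(w['pixels'],cv2.COLOR_BGR2HSV)
m=(hsv[...,0]>3)&(hsv[...,0]<18)&(hsv[...,1]>150);L=(W-M)
k,l,st,c=cv2.connectedComponentsWithStats(m.astype(np.uint8))
for i in range(1,k):
    if st[i,4]>80: P=L[l==i];print(c[i].round(),st[i,4],'u,Y,depth',[np.nanmedian(P@q).round(4) for q in(u,Y,a)])
print(proj(w,M),proj(w,M+a*.065))
E
```

```text
[204.  94.] 802 u,Y,depth [np.float64(0.1174), np.float64(0.1132), np.float64(0.1823)]
[287. 198.] 585 u,Y,depth [np.float64(-0.004), np.float64(0.0003), np.float64(0.0623)]
[[287.01236089 207.60253163]] [[287.30081388 194.35672611]]
```

View pics/w8.png

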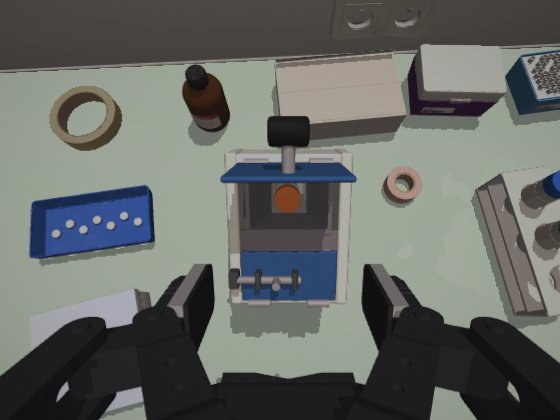

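The cap top is 62 mm down the chute, against 65 mm expected for a tube on the floor. The leaf is open and the gripper is clear. One last numeric check, then hand in.

```bash
python3 - <<'E'
from h import *
exec(open('look.py').read().split('o=status')[0].split('import sys')[1])
d=grab('scene');W=cloud(d);hsv=cv2.cvtColor(d['pixels'],cv2.COLOR_BGR2HSV);H,S,V=[hsv[...,i].astype(int) for i in range(3)]
L=np.stack([(W-M)@q for q in(u,Y,a)],-1)
P=L[(H>105)&(H<125)&(S>120)&(L[...,2]<-.008)&(L[...,2]>-.09)&(abs(L[...,1])<.05)&(L[...,0]>.02)&(L[...,0]<.08)]
n=np.linalg.svd(P-P.mean(0),full_matrices=False)[2][2];print('leaf',len(P),n.round(3),np.median(P,0))
for nm,m in dict(green=(H>55)&(H<80)&(S>150),pink=((H>170)|(H<8))&(S>60)&(S<150)&(V>120)&(W[...,2]<.03)&(W[...,2]>.015)).items(): print(nm,np.nanmedian(W[m],0).round(3))
o=status.get_obs();print(o['clock'],o['force']);order.finish_job()
E
```

```text
leaf 31 [ 1.     0.001 -0.021] [ 0.0410717  -0.04172136 -0.08157938]
green [ 0.556 -0.167  0.121]
pink [ 0.652 -0.015  0.021]
13.3 [-0.70755733 -0.30575357  0.03292801]
the job is handed in; nothing more can be done
```

The job is done and handed in at 13.3 s. I opened the upper hatch half to its stop and left the lower half bolted. I then lowered the orange-capped tube cone end first into the funnel along the chute and let it slide down.

- **Tube:** the cap top is 62 mm below the mouth, and a tube on the well floor should show 65 mm. That is within the camera accuracy.
- **Hatch:** the upper leaf stands within about 1° of square. It met a firm stop at 24 N, which was the highest force I saw.
- **Lower half:** it looked shut, with the bolt in place, in the last wrist picture.
- **Other objects:** the green tube and the tape measured where they started. I only saw the blue tube standing in the rack in the last picture, and I did not measure it again. I did not re-measure the beaker; it was in place in the last picture that showed it, and the arm passed well above it.
- **Disagreements:** the tube sat about 5 mm off the tool axis in the grip, and I corrected for that before inserting it. The hinge position implied by the handle at the stop was about 12 mm from my estimate. I put this down to the bar shifting in the pads and used the mouth position that the depth images confirmed.

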